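# Bring the lamp arm in by one hole

## Task

The inspection lamp stands one hole too far out on its telescoping arm. Squeeze the sprung button in and slide the sleeve towards the column to the very next hole, feeling for it and never forcing the sleeve against the button, so that the button clicks fully out by itself. Then swing the clamp lever shut until it lies along the arm, let go, and leave the things in the tray where they stand.

Things in the scene. Friction and masses are not known exactly. Their poses are not given: they have to be found in the camera images.
- stand: fixed lamp stand: steel tray 250 x 510 mm, black 40 mm square column, 225 mm high, and a level 25 mm square inner tube welded to it. Origin: on the bench under the column's axis; y runs along the arm away from the column, x to the side where the button shows, z up. The arm's centre line is at x = 0, z = 190 mm. A 106 mm high injector stands fixed in the tray at y = 318 mm, under the lamp
- sleeve: the arm's outer tube, aluminium, 30 mm square, 228 mm long, sliding on the inner tube; black lamp (90 mm across, 45 mm deep) on its outer end, 38 mm square collar at its root end. Origin: centre line at the root end (nearer the column); axes as the stand's. 12 mm holes in the middle of its +x face, 75 and 105 mm from the root and two farther out, not evenly drilled: the next is 37 to 61 mm on
- slide (a joint): way of the sleeve towards the column (stand's -y) in m: about 0 at the start (button in the hole 105 mm from the root), 0.037 to 0.061 in the next hole, plus 1 mm of play either way. It slides with about 6 N, up to 14 N while a hole's edge runs over the squeezed button. In the next hole the button springs out and locks it: the push dips, then rises sharply; 15 N on the button would burr it
- button_seat (a point): where the sprung button sits in the inner tube: on the arm's centre line 205 mm from the column's axis; it stays there while the sleeve moves. The button is steel, 10 mm thick, domed, and faces the stand's +x: sprung out its tip is 20 mm from this point, 5 mm proud of the sleeve's face. Its spring gives 3 to 5 N. Squeezed flush, its dome lets the hole's edge run over it as the sleeve is pushed
- clamp_turn (a joint): angle of the clamp lever, rad: 0 shut (at its stop, lying along the arm, pointing away from the column), growing as it swings open to the stand's +x side; 1.2 to 1.5 at the start, 1.7 at most
- clamp_hub (a point): point on the lever's upright turning axis, on the collar 17 mm from the sleeve's root end, 35 mm above the arm's centre line
- clamp_tip (a point): end of the black clamp lever, 56 mm from its axis, 35 mm above the arm's centre line; the handle is a level round bar 12 mm thick, its underside 10 mm above the collar's top and 13 mm above the sleeve's. It turns stiffly, 3 N at its end and 5 N near shut, as its screw presses a shoe on the inner tube
- spray_can: upright can of cleaner, 52 mm across, 135 mm high, standing in the tray; origin at the centre of its underside
- vial: small capped glass vial, 28 mm across, 55 mm high, standing in the tray; origin at the centre of its underside
- nozzle_nut: dark steel nozzle nut, 27 mm across, 40 mm high, standing in the tray; origin at the centre of its underside

How it is judged:
On the way, in this order (a step that is already met when the one before it is completed fails the run):
1. the sleeve has been slid to the very next hole and the button has sprung out in it (value of joint slide between 0.0345 and 0.0635 m and x of snap_button_c0 in the frame of button_seat above 0.0077 m), for 0.2 s.
2. then the clamp lever has been swung shut (value of joint clamp_turn below 0.15 rad), for 0.2 s.
At the end, for the whole second after the job is handed in: The sleeve rests one hole further in (34.5 to 63.5 mm from its start) with the button sprung out in that hole to within 1.5 mm, the clamp lever is shut to within 0.15 rad, and nothing moves (all of step 1 and value of joint clamp_turn below 0.15 rad and linear speed of sleeve below 0.01 m/s); the robot touches nothing.
It fails at once if the sleeve is forced against the button with more than 15 N (contact force between snap_button_c0 and sleeve above 15 N).
It fails at once if the spray can, the vial or the nozzle nut is shifted by more than 15 mm (distance of any of spray_can, vial, nozzle_nut from where it was at the start of the episode above 0.015 m).
It also fails if it takes over 54 s, if anything falls off the work surface, if the arm or the gripper's body presses on something with over 40 N, if the wrist force passes 120 N, or if a joint passes its speed limit or range.

## Robot

A 6-joint arm with a two-finger parallel gripper is mounted at the origin on the work surface. World frame = base frame: x ahead of the robot, y to its left, z up, the work surface at z = 0. Lengths are in m, angles in rad, forces in N, time in s.
With the tool pointing down it reaches from about 0.275 to 0.725 m from the base axis. Payload 5.6 kg.
Tool frame: the origin (TCP) lies between the finger pads; the fingertips stand 22 mm ahead of it and the grasp point (between the pads) lies 3 mm ahead of it; z points along the fingers, y is the line along which they close (so a half turn about z gives the same grasp; the last joint's range is limited). The gripper opens to 85 mm and grips with 20 to 120 N. Pads are 22 mm wide; open, the fingers measure 114 mm over their backs; the gripper's body (76 mm by 85 mm) begins 54 mm behind the grasp point. The pads swing forward as they close: fully open they stand 13 mm farther back than shut.
Start: joints at [-0.99, 0.255, 0.108, 0, -1.424, -0.285], TCP at [0.16, -0.526, 0.253] pointing down, gripper open.
Joint ranges: [-2.95, 2.95], [-1.21, 1.97], [-1.09, 1.5], [-2.87, 1.71], [-2.94, -0.07], [-3.05, 3.05]. Speed limits (rad/s): [2.57, 2.57, 3.14, 3.14, 3.14, 3.14].

## Interface

Orientations are given as a unit quaternion [x, y, z, w].
In Python, from bench import ctrl gives the robot as it stands. The module is installed in compiled form; this text tells all that it offers.
- The arm moves only by the tool servo_tool, never from a script. Its argument "rows" is a list of rows, each a list of 3 entries, a list of its own where there are three numbers: the shift along the tool's x, y, z in cm, then the turn about the tool's z in rad, then the opening, from 0 (shut) to 1 (fully open). A call has exactly 5 rows; each row is the pose to reach, as a shift and turn from the pose commanded when the call began, along the tool's axes at that moment; what a row does not reach only later rows make up. A row lasts 1/10 s, in which the tool goes at most 50 mm and 8.59 degrees, less where a joint would pass 70% of its speed; a pose out of reach is approached as far as the arm can. A call with a gripper value outside its range is refused whole. The fingers move at their own pace and stop on an object; "squeeze" is the grip in N (left out, the last holds). Time passes only in rows, so rows that repeat a pose let the fingers close, or fill a call up. It gives the time, the measured TCP pose, the force, the opening and the grip force at its end, in the units of the state.
- ctrl.read_state(): the state, without advancing time (a new reading comes with each control period).
- ctrl.read_camera(name): name is "scene" or "side" or "wrist"; returns the picture (420x560x3 uint8, red, green, blue); there is no depth.
- ctrl.camera_info(name): a dict with "vertical_fov" (degrees; the focal length in pixels is half the picture's height over the tangent of half this angle, whatever the lens; pixels are square), "cx", "cy" (the principal point, pixels), "rvec" (rotation vector, rad) and "tvec" (3), from world to camera coordinates, as OpenCV has them. Camera axes: x right, y down, z forward; pixel columns grow to the right and rows downward; lengths in m; the calibration is good to about 2 mm. A picture is of the moment at which its call begins: read the wrist's pose just before it. camera_info takes no time and is no camera call; for the wrist camera it gives the pose at the moment of the call.
- ctrl.job_done(): hands the job in; it is judged then, once.
Trained networks look in the newest picture that a camera, given by its name, has taken for a name from the list of things; names that differ only in an ending like _2 or _b are one class to them, and where a whole thing is asked for, a point or a joint stands for the part that bears it (a point fixed in the world has none). Each returns a list of dicts, best first, with "score" (0 to 1); they miss things now and then, are a little off and sometimes report something else, mostly with a low value. They report only what shows in the picture. A call takes as long as a camera call.
- ctrl.find_in(query, camera): "xyz" ([x, y, z] in m, in world coordinates, good to about 4 mm: the middle of the surface that is visible of it).
- ctrl.tip_of(query, camera): "xyz" ([x, y, z] in m, in world coordinates, good to about 4 mm: a listed point, or the origin of a listed thing).
The state is a dict: "time": time; "q": joint angles; "dq": joint speeds; "effort": joint torques, N m; "tcp_pos": TCP position; "tool_rot": TCP orientation; "force": force on the tool from outside, world axes, zero at the start; "wrist_torque": the same for the moment, N m; "width": finger opening in m; "gripper_force": force on a finger pad.
Only numpy, scipy, OpenCV 4.12 (cv2) and the standard library are available. Lean on these libraries where they do the work, as an engineer would, in place of code of your own. Each camera call takes 0.05 s, during which the arm holds its last target. There are 200 camera calls.

## Working session

There is one attempt and no reset: what is moved stays moved. The work goes in short steps, Python scripts to look and compute and a tool call to move; the robot and the scene stay as the last step left them, time stands still between calls to the robot, and variables do not carry over. Pictures are saved under pics/ and viewed, at most 10 in all, crops included, and the job is handed in when it is done.

Besides the shell and the picture viewer there is one more tool, called by a JSON object that holds its "method" and its "body", one argument or row to a line. servo_tool: Moves the arm, as the interface text tells. Its arguments: {"type":"object","properties":{"rows":{"type":"array","items":{"type":"array"}},"squeeze":{"type":"number"}},"required":["rows"]}

```bash
mkdir -p pics
python3 - <<'E'
from bench import ctrl
import cv2,numpy as np
s=ctrl.read_state();print(s)
for c in ["scene","side"]:
    cv2.imwrite(f"pics/{c}0.png",ctrl.read_camera(c)[:,:,::-1])
    i=ctrl.camera_info(c);R=cv2.Rodrigues(np.array(i['rvec']))[0];print(c,(-R.T@np.array(i['tvec'])).round(3),R[2].round(2))
    for q in ["stand","sleeve","button_seat","clamp_hub","clamp_tip","spray_can","vial","nozzle_nut"]:
        r=ctrl.tip_of(q,c);print(q,[(np.round(a['xyz'],4).tolist(),round(a['score'],2)) for a in r[:2]])
print(ctrl.read_state()['time'])
E
```

```text
{'time': 0.0, 'q': array([-9.90393006e-01,  2.55715549e-01,  1.06960986e-01, -5.22241859e-04,
       -1.42390555e+00, -2.84587541e-01]), 'dq': array([ 8.35898064e-04, -7.15273888e-04,  3.43974356e-04, -5.82732699e-04,
        6.86324757e-05,  2.23451111e-04]), 'effort': array([-6.06253479e-05, -3.86627877e+01,  2.37938887e+01,  5.36528260e+00,
       -6.14545381e-03,  1.29122424e-05]), 'tcp_pos': array([ 0.16025486, -0.52563168,  0.25238787]), 'tool_rot': array([-1.47331080e-01,  9.89086759e-01,  9.54339074e-04, -1.56099613e-04]), 'force': array([-0.38809923, -0.80061964,  0.31583942]), 'wrist_torque': array([-0.04611305, -0.00250675, -0.0246226 ]), 'gripper_force': 0.0, 'width': 0.08555085146590807}
scene [1.156 0.304 0.621] [-0.72 -0.4  -0.56]
stand [([0.5294, -0.1614, -0.0031], 0.87)]
sleeve [([0.5151, -0.0641, 0.187], 0.92)]
button_seat [([0.5043, 0.0406, 0.1894], 0.64)]
clamp_hub [([0.5153, -0.0462, 0.2247], 0.79)]
clamp_tip [([0.5606, -0.0313, 0.2262], 0.75)]
spray_can [([0.4181, 0.0615, 0.001], 0.74)]
vial [([0.4153, -0.045, 0.0026], 0.57)]
nozzle_nut [([0.5934, -0.0534, 0.0063], 0.72)]
side [0.084 0.604 0.638] [ 0.5  -0.7  -0.51]
stand []
sleeve [([0.5123, -0.0604, 0.1909], 0.79)]
button_seat [([0.5029, 0.0407, 0.1922], 0.71), ([0.5133, -0.062, 0.1876], 0.57)]
clamp_hub [([0.5165, -0.0484, 0.2246], 0.75)]
clamp_tip [([0.5685, -0.0269, 0.2258], 0.59)]
spray_can [([0.4174, 0.0612, 0.0055], 0.8), ([0.5114, -0.0433, 0.2275], 0.51)]
vial [([0.4191, -0.0449, 0.0052], 0.98), ([0.4199, 0.0616, 0.0032], 0.69)]
nozzle_nut [([0.5981, -0.0534, -0.001], 0.77), ([0.5651, -0.0261, 0.2256], 0.67)]
0.9
```

View pics/scene0.png

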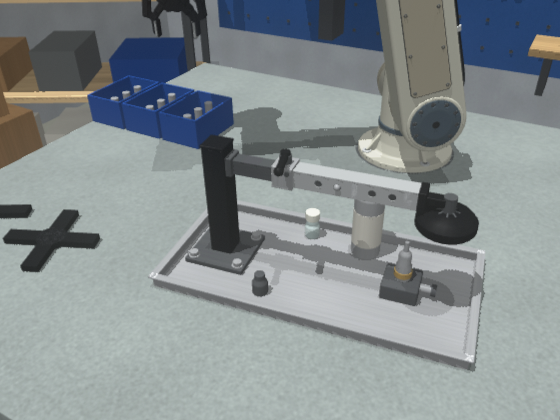

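View pics/side0.png

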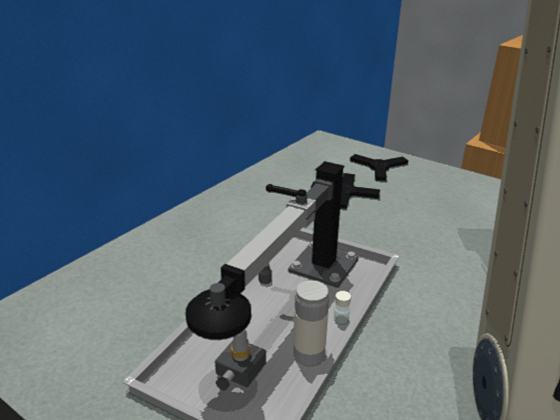

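The networks agree with the pictures: in the scene view the holes show at about (318,184), (373,193) and (392,197), with the button at (337,188). The lever points to +x at (283,160). Next I'll measure the hole spacing from a zoomed crop.

```bash
cat > h.py <<'E'
import numpy as np,cv2
from bench import ctrl
Y=np.array([0.5036-0.529,0.0406+0.161,0]);Y/=np.linalg.norm(Y)
# seat is the best known point of the arm
SEAT=np.array([.5036,.0406,.190]); X=np.array([Y[1],-Y[0],0])
def stand(p): d=np.asarray(p)-SEAT; return np.array([d@X,205e-3+d@Y,d[2]+.19])
def world(x,y,z): return SEAT+x*X+(y-.205)*Y+[0,0,z-.19]
def cam(c,shape=(420,560)):
    i=ctrl.camera_info(c);f=shape[0]/2/np.tan(np.radians(i['vertical_fov'])/2)
    return np.array([[f,0,i['cx']],[0,f,i['cy']],[0,0,1]]),np.array(i['rvec'],float),np.array(i['tvec'],float)
def px(p,c):
    K,r,t=cam(c);return cv2.projectPoints(np.atleast_2d(p).astype(float),r,t,K,None)[0][:,0]
def onface(u,v,c,off=.015):
    K,r,t=cam(c);R=cv2.Rodrigues(r)[0];o=-R.T@t;d=R.T@np.linalg.inv(K)@[u,v,1]
    return stand(o+d*((SEAT+off*X-o)@X)/(d@X))
E
python3 - <<'E'
from h import *
print("yaw",np.arctan2(X[1],X[0]))
im=cv2.imread("pics/scene0.png")
c=im[140:220,260:430];cv2.imwrite("pics/crop1.png",cv2.resize(c,None,fx=4.6,fy=4.6,interpolation=cv2.INTER_CUBIC))
g=cv2.cvtColor(im,cv2.COLOR_BGR2GRAY).astype(float)
for u,v in [(318,184),(373,193),(392,197),(337,188)]:
    w=g[v-5:v+6,u-5:u+6];m=np.clip(np.median(w)-25-w,0,None);yy,xx=np.mgrid[v-5:v+6,u-5:u+6]
    if m.sum(): a=(m*xx).sum()/m.sum();b=(m*yy).sum()/m.sum();print(a,b,onface(a,b,"scene").round(4))
print(px([world(.015,.175,.19),world(.015,.205,.19),world(.02,.205,.19)],"scene"))
for p in [(.5153,-.0462,.2247),(.5165,-.0484,.2246),(.5606,-.0313,.2262),(.5685,-.0269,.2258)]: print(stand(p).round(4))
E
```

```text
yaw 0.12533167596005018
317.75083056478405 183.1218161683278 [0.015  0.1767 0.1923]
371.5480928689884 193.08789386401327 [0.015  0.2595 0.1929]
391.8958333333333 196.84449404761904 [0.015  0.2894 0.1931]
338.9344262295082 188.68852459016392 [0.015  0.2101 0.1897]
[[316.63206536 184.21557686]
 [335.66837036 187.87193908]
 [334.70009378 189.54430839]]
[0.0008 0.1174 0.2247]
[0.0017 0.1151 0.2246]
[0.0476 0.1265 0.2262]
[0.056  0.1299 0.2258]
```

View pics/crop1.png

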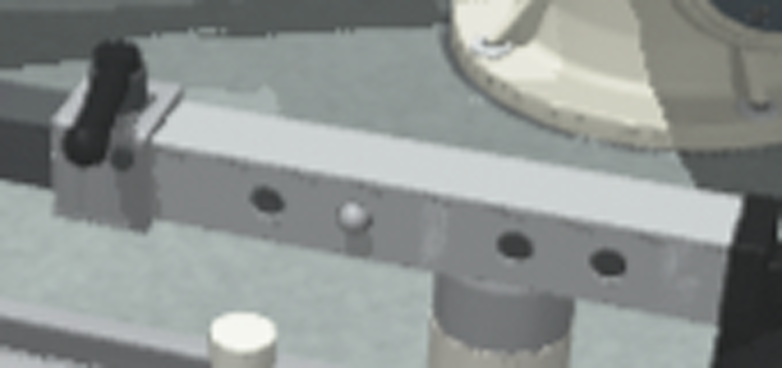

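The next hole lies about 83 mm beyond the 75 mm hole, so the slide should be about 53 mm. I'm starting the approach.

{"method": "servo_tool", "body": {
  "rows": [
    [[-18,16,-4],-0.7,1],
    [[-18,16,-4],-0.7,1],
    [[-18,16,-4],-0.7,1],
    [[-18,16,-4],-0.7,1],
    [[-18,16,-4],-0.7,1]
  ],
  "squeeze": 20
}}

```text
time: 1.4
tcp_pos: [0.2865, -0.3187, 0.2939]
tool_rot: [-0.48, 0.877, -0.0, 0.0]
force: [0.6, -0.8, 0.3]
width: 0.0855
gripper_force: 0.0
```

```bash
cat >> h.py <<'E'
from scipy.spatial.transform import Rotation as Ro
def go(x,y,z,yaw=0.):
    "print tool-frame move (cm, rad) to a stand-frame TCP; tool y along stand -x turned by yaw"
    s=ctrl.read_state();R=Ro.from_quat(s['tool_rot']).as_matrix()
    d=R.T@(world(x,y,z)-s['tcp_pos'])
    a=np.arctan2(R[1,1],R[0,1]);t=np.arctan2(X[1],X[0])+np.pi+yaw
    e=(t-a+np.pi)%(2*np.pi)-np.pi
    print("t",round(s['time'],2),"stand",stand(s['tcp_pos']).round(4),"move cm",(100*d).round(2),"turn",round(-e,3),"F(stand)",[round(float(v),1) for v in (s['force']@X,s['force']@Y,s['force'][2])],"w",round(s['width'],4),"g",round(s['gripper_force'],1),"q6",s['q'][5].round(2))
E
python3 -c "
from h import *
go(0,.206,.29)"
```

```text
t 1.4 stand [-0.2603 -0.1244  0.2939] move cm [-42.04   1.15   0.4 ] turn -0.695 F(stand) [0.5, -0.8, 0.3] w 0.0855 g 0.0 q6 -0.1
```

{"method": "servo_tool", "body": {
  "rows": [
    [[-22,0.6,0],-0.7,1],
    [[-22,0.6,0],-0.7,1],
    [[-22,0.6,0],-0.7,1],
    [[-22,0.6,0],-0.7,1],
    [[-22,0.6,0],-0.7,1]
  ]
}}

```text
time: 1.9
tcp_pos: [0.4018, -0.1296, 0.2933]
tool_rot: [0.753, -0.658, 0.0, -0.0]
force: [0.6, -0.7, -0.5]
width: 0.0852
gripper_force: 0.0
```

```bash
python3 -c "
from h import *
go(0,.206,.29)"
```

```text
t 1.9 stand [-0.1222  0.0489  0.2933] move cm [-15.61 -12.36   0.35] turn 0.009 F(stand) [0.5, -0.8, -0.5] w 0.0852 g 0.0 q6 0.07
```

{"method": "servo_tool", "body": {
  "rows": [
    [[-15.6,-12.4,0],0.01,1],
    [[-15.6,-12.4,0],0.01,1],
    [[-15.6,-12.4,0],0.01,1],
    [[-15.6,-12.4,0],0.01,1],
    [[-15.6,-12.4,0],0.01,1]
  ]
}}

```text
time: 2.4
tcp_pos: [0.5058, 0.0417, 0.2916]
tool_rot: [0.748, -0.664, -0.001, 0.001]
force: [-0.2, -0.6, 0.2]
width: 0.0855
gripper_force: 0.0
```

Run:
```python
from h import *
im=ctrl.read_camera("wrist").copy()
go(0,.206,.193)
p=px([world(.02,.205,.19),world(.015,.1,.205),world(-.015,.1,.205),world(.015,.25,.205),world(-.015,.25,.205)],"wrist");print(p.round(0).tolist())
for a in p: cv2.drawMarker(im,tuple(int(v) for v in a),(255,0,0),0,10)
cv2.imwrite("pics/w1.png",im[:,:,::-1])
for q in ["button_seat","clamp_hub"]:
    print(q,[(stand(a['xyz']).round(4),a['score']) for a in ctrl.tip_of(q,"wrist")[:2]])
```

```text
t 2.45 stand [0.0011 0.204  0.2921] move cm [-0.2   0.09  9.91] turn -0.007 F(stand) [0.5, -0.1, -0.1] w 0.0854 g 0.0 q6 -0.27
[[249.0, 222.0], [250.0, 66.0], [300.0, 65.0], [256.0, 286.0], [296.0, 285.0]]
button_seat [(array([-0.0056,  0.2041,  0.1888]), 0.82)]
clamp_hub [(array([0.0007, 0.1185, 0.2242]), 0.88)]
```

View pics/w1.png

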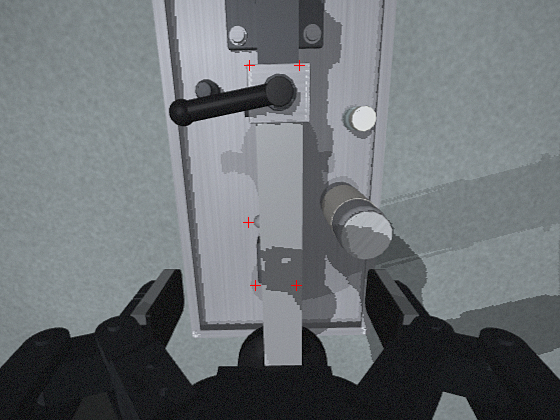

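The wrist view shows the sleeve centred near column 281, where I predicted 276, and the button at (257,222). So the arm's axis is about 3.5 mm to the -x side of my frame, while y agrees. I'll descend there with the fingers open.

{"method": "servo_tool", "body": {
  "rows": [
    [[-0.2,0.45,4],0,1],
    [[-0.2,0.45,7],0,1],
    [[-0.2,0.45,9],0,1],
    [[-0.2,0.45,9.9],0,1],
    [[-0.2,0.45,9.9],0,1]
  ]
}}

```text
time: 3.05
tcp_pos: [0.4987, 0.038, 0.194]
tool_rot: [0.746, -0.666, -0.0, 0.001]
force: [-0.4, 0.5, -0.0]
width: 0.0856
gripper_force: 0.0
```

{"method": "servo_tool", "body": {
  "rows": [
    [[0,0,0],0,0.55],
    [[0,0,0],0,0.55],
    [[0,0,0],0,0.55],
    [[0,0,0],0,0.55],
    [[0,0,0],0,0.55]
  ],
  "squeeze": 20
}}

```text
time: 3.55
tcp_pos: [0.4995, 0.0391, 0.1946]
tool_rot: [0.747, -0.665, 0.0, -0.0]
force: [-0.0, -0.6, 0.5]
width: 0.0468
gripper_force: 0.0
```

Run:
```python
from h import *
im=ctrl.read_camera("wrist").copy()
go(-.0035,.206,.193)
cv2.imwrite("pics/w2.png",im[:,:,::-1])
```

```text
t 3.6 stand [-0.0043  0.204   0.1945] move cm [-0.2  -0.08  0.15] turn -0.01 F(stand) [0.2, 0.6, 0.4] w 0.0469 g 0.0 q6 -0.28
```

View pics/w2.png

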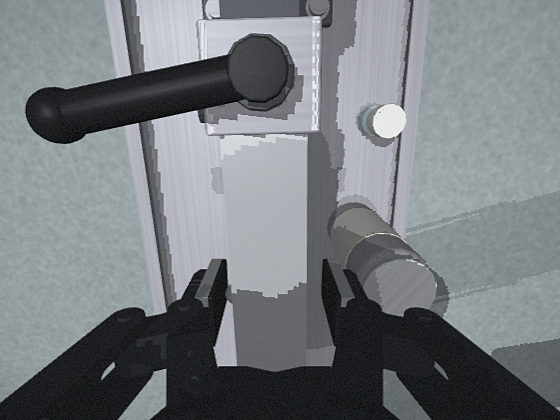

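The near view shows the left pad edge at column 226 close to the sleeve edge at 228. The right pad edge at 322 stands 15 px off the sleeve edge at 307. I'll shift about 2 mm to +x and close gently.

{"method": "servo_tool", "body": {
  "rows": [
    [[-0.2,-0.2,0.1],0,0.55],
    [[-0.2,-0.2,0.1],0,0.5],
    [[-0.2,-0.2,0.1],0,0.46],
    [[-0.2,-0.2,0.1],0,0.44],
    [[-0.2,-0.2,0.1],0,0.42]
  ]
}}

```text
time: 4.1
tcp_pos: [0.5019, 0.0415, 0.1937]
tool_rot: [0.747, -0.665, 0.001, -0.001]
force: [3.7, 0.2, -0.3]
width: 0.0361
gripper_force: 1.7
```

{"method": "servo_tool", "body": {
  "rows": [
    [[0,0,0],0,0.38],
    [[0,0,0],0,0.34],
    [[0,0,0],0,0.3],
    [[0,0,0],0,0.3],
    [[0,0,0],0,0.3]
  ]
}}

```text
time: 4.6
tcp_pos: [0.5013, 0.0413, 0.194]
tool_rot: [0.747, -0.665, 0.0, -0.0]
force: [0.3, 0.9, 5.8]
width: 0.0301
gripper_force: 20.5
```

```bash
python3 -c "
from h import *
go(-.002,.206,.193)"
```

```text
t 4.6 stand [-0.0022  0.206   0.194 ] move cm [-0.   -0.02  0.1 ] turn -0.01 F(stand) [0.4, 0.9, 5.8] w 0.0301 g 20.5 q6 -0.28
```

Width is 30.1 mm, so the button is flush, and there is no side load. Sliding now.

{"method": "servo_tool", "body": {
  "rows": [
    [[0.1,0,0],0,0.25],
    [[0.2,0,0],0,0.25],
    [[0.35,0,0],0,0.25],
    [[0.5,0,0],0,0.25],
    [[0.6,0,0],0,0.25]
  ]
}}

```text
time: 5.1
tcp_pos: [0.5018, 0.0378, 0.194]
tool_rot: [0.747, -0.665, -0.001, -0.002]
force: [-2.7, 12.9, 7.5]
width: 0.0301
gripper_force: 20.3
```

```bash
python3 -c "
from h import *
go(-.002,.206,.193)"
```

```text
t 5.1 stand [-0.0021  0.2025  0.194 ] move cm [-0.35 -0.01  0.1 ] turn -0.009 F(stand) [-1.1, 13.1, 7.5] w 0.0301 g 20.3 q6 -0.27
```

{"method": "servo_tool", "body": {
  "rows": [
    [[0.05,0,0],0,0.25],
    [[0.1,0,-0.03],0,0.25],
    [[0.15,0,-0.06],0,0.25],
    [[0.2,0,-0.06],0,0.25],
    [[0.2,0,-0.06],0,0.25]
  ]
}}

```text
time: 5.6
tcp_pos: [0.502, 0.0365, 0.194]
tool_rot: [0.747, -0.665, -0.002, -0.003]
force: [-1.1, 11.9, 5.5]
width: 0.0297
gripper_force: 19.8
```

Run:
```python
from h import *
go(-.002,.206,.193)
```

```text
t 5.6 stand [-0.0021  0.2011  0.194 ] move cm [-0.48 -0.    0.11] turn -0.009 F(stand) [0.4, 11.9, 5.5] w 0.0297 g 19.8 q6 -0.26
```

{"method": "servo_tool", "body": {
  "rows": [
    [[0.1,0,0],0,0.25],
    [[0.2,0,0],0,0.25],
    [[0.3,0,0],0,0.25],
    [[0.4,0,0],0,0.25],
    [[0.4,0,0],0,0.25]
  ]
}}

```text
time: 6.1
tcp_pos: [0.5028, 0.0308, 0.194]
tool_rot: [0.747, -0.665, -0.001, -0.001]
force: [1.3, 5.8, 2.2]
width: 0.0301
gripper_force: 19.8
```

Run:
```python
from h import *
go(-.002,.206,.193)
print([(stand(a['xyz']).round(4),a['score']) for a in (ctrl.read_camera("wrist"),ctrl.tip_of("clamp_hub","wrist"))[1][:2]])
```

```text
t 6.1 stand [-0.002   0.1954  0.194 ] move cm [-1.06  0.01  0.1 ] turn -0.009 F(stand) [2.0, 5.6, 2.2] w 0.0301 g 19.8 q6 -0.25
[(array([0.0003, 0.1109, 0.2227]), 0.63)]
```

The force has dropped to 6 N, so the edge has passed over the button. I'll go quickly to about 44 mm, short of the expected hole.

{"method": "servo_tool", "body": {
  "rows": [
    [[0.3,0,0],0,0.25],
    [[0.7,0,0],0,0.25],
    [[1.1,0,0],0,0.25],
    [[1.4,0,0],0,0.25],
    [[1.6,0,0],0,0.25]
  ]
}}

```text
time: 6.7
tcp_pos: [0.505, 0.0153, 0.194]
tool_rot: [0.747, -0.665, -0.001, -0.002]
force: [2.6, 7.8, 2.1]
width: 0.0298
gripper_force: 19.8
```

{"method": "servo_tool", "body": {
  "rows": [
    [[0.3,0,0],0,0.25],
    [[0.7,0,0],0,0.25],
    [[1.1,0,0],0,0.25],
    [[1.4,0,0],0,0.25],
    [[1.6,0,0],0,0.25]
  ]
}}

```text
time: 7.2
tcp_pos: [0.5072, -0.0004, 0.194]
tool_rot: [0.747, -0.665, -0.0, -0.002]
force: [3.0, 8.0, 2.3]
width: 0.0301
gripper_force: 19.8
```

Run:
```python
from h import *
go(-.002,.206,.193)
im=ctrl.read_camera("scene");cv2.imwrite("pics/scene1.png",cv2.resize(im[140:220,260:430,::-1],None,fx=4.6,fy=4.6,interpolation=cv2.INTER_CUBIC))
for c in ["scene","side"]:
  if c=="side":ctrl.read_camera(c)
  for q in ["clamp_hub","sleeve"]: print(c,q,[(stand(a['xyz']).round(4),a['score']) for a in ctrl.tip_of(q,c)[:1]])
```

```text
t 7.2 stand [-0.0016  0.1638  0.194 ] move cm [-4.22  0.08  0.12] turn -0.009 F(stand) [4.0, 7.6, 2.3] w 0.0301 g 19.8 q6 -0.19
scene clamp_hub [(array([-0.0011,  0.0797,  0.2272]), 0.63)]
scene sleeve [(array([0.0014, 0.0543, 0.1909]), 0.83)]
side clamp_hub [(array([-0.0049,  0.0761,  0.2258]), 0.45)]
side sleeve [(array([-0.0035,  0.0628,  0.1906]), 0.93)]
```

View pics/scene1.png

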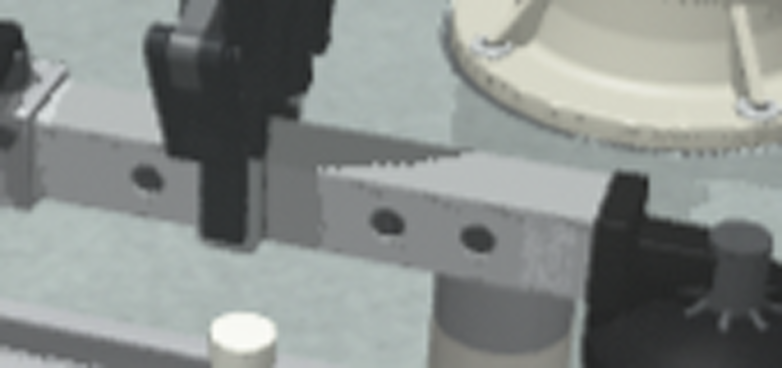

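Hole 75 is now at crop (147,179), and the next hole at (388,222) is approaching the button's place. I'll compute what remains.

Run:
```python
from h import *
for U,V in [(267,199),(515,245),(608,262),(147,179),(388,222),(478,239)]: print(onface(260+U/4.6,140+V/4.6,"scene").round(4))
```

```text
[0.015  0.1772 0.1922]
[0.015  0.2601 0.1927]
[0.015  0.2898 0.193 ]
[0.015  0.1351 0.191 ]
[0.015  0.2183 0.1922]
[0.015  0.2481 0.1923]
```

42 mm have been covered without slip and about 11 mm remain. I'll move 7 mm, then creep.

{"method": "servo_tool", "body": {
  "rows": [
    [[0.15,-0.02,0],0,0.25],
    [[0.3,-0.03,0],0,0.25],
    [[0.45,-0.05,0],0,0.25],
    [[0.6,-0.05,0],0,0.25],
    [[0.7,-0.05,0],0,0.25]
  ]
}}

```text
time: 8.0
tcp_pos: [0.5083, -0.0081, 0.194]
tool_rot: [0.747, -0.665, 0.0, -0.002]
force: [4.4, 3.1, 0.7]
width: 0.0299
gripper_force: 19.8
```

{"method": "servo_tool", "body": {
  "rows": [
    [[0.02,0,0],0,0.25],
    [[0.04,0,0],0,0.25],
    [[0.06,0,0],0,0.25],
    [[0.08,0,0],0,0.25],
    [[0.1,0,0],0,0.25]
  ]
}}

```text
time: 8.5
tcp_pos: [0.5085, -0.01, 0.194]
tool_rot: [0.747, -0.665, 0.001, -0.001]
force: [4.9, 1.8, 0.7]
width: 0.0299
gripper_force: 20.1
```

```bash
python3 -c "
from h import *
go(-.002,.206,.193)"
```

```text
t 8.5 stand [-0.0014  0.1542  0.194 ] move cm [-5.18  0.11  0.1 ] turn -0.01 F(stand) [5.1, 1.2, 0.7] w 0.0299 g 20.1 q6 -0.17
```

The push has dipped to about 1 N, so the hole is near. I'll take half-millimetre steps.

{"method": "servo_tool", "body": {
  "rows": [
    [[0.01,0,0],0,0.25],
    [[0.02,0,0],0,0.25],
    [[0.03,0,0],0,0.25],
    [[0.04,0,0],0,0.25],
    [[0.05,0,0],0,0.25]
  ]
}}

```text
time: 9.0
tcp_pos: [0.5085, -0.0101, 0.194]
tool_rot: [0.747, -0.665, 0.0, -0.001]
force: [5.1, 3.1, 1.6]
width: 0.0299
gripper_force: 20.1
```

Run:
```python
from h import *
go(-.002,.206,.193)
im=ctrl.read_camera("scene");cv2.imwrite("pics/scene2.png",cv2.resize(im[160:215,290:400,::-1],None,fx=7,fy=7,interpolation=cv2.INTER_CUBIC))
```

```text
t 9.0 stand [-0.0014  0.1541  0.194 ] move cm [-5.19  0.11  0.11] turn -0.01 F(stand) [5.5, 2.5, 1.6] w 0.0299 g 20.1 q6 -0.17
```

View pics/scene2.png

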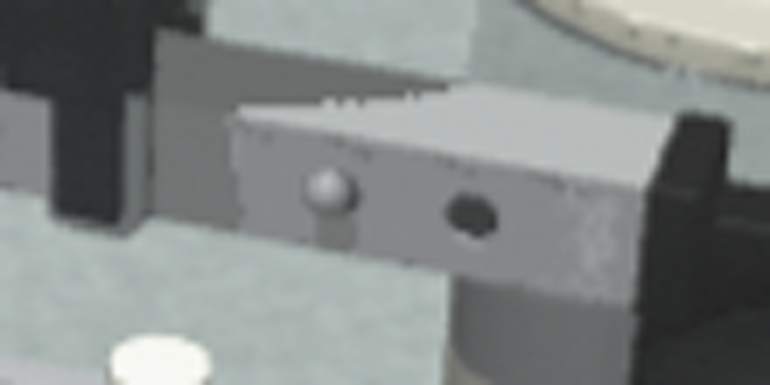

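The button stands fully out at crop (330,190), with its shadow as at the start, and the sleeve is in the next hole. I'm letting go and rising.

{"method": "servo_tool", "body": {
  "rows": [
    [[0,0,0],0,0.5],
    [[0,0,0],0,0.8],
    [[0,0,0],0,0.9],
    [[0,0,0],0,0.9],
    [[0,0,-2],0,0.9]
  ]
}}

```text
time: 9.55
tcp_pos: [0.5058, -0.011, 0.2114]
tool_rot: [0.746, -0.666, -0.002, 0.002]
force: [-0.5, 0.5, -0.4]
width: 0.0769
gripper_force: 0.0
```

{"method": "servo_tool", "body": {
  "rows": [
    [[0,0,-4],0,0.9],
    [[0,0,-8],0,0.9],
    [[0,0,-10],0,0.5],
    [[0,0,-10],0,0],
    [[0,0,-10],0,0]
  ]
}}

```text
time: 10.05
tcp_pos: [0.5075, -0.0108, 0.3136]
tool_rot: [0.747, -0.665, -0.0, -0.0]
force: [-0.7, 0.5, -0.4]
width: 0.0339
gripper_force: 0.0
```

Run:
```python
from h import *
go(.044,.036,.30)
for c in ["scene","side","wrist"]:
  ctrl.read_camera(c)
  for q in ["clamp_hub","clamp_tip"]: print(c,q,[(stand(a['xyz']).round(4),round(a['score'],2)) for a in ctrl.tip_of(q,c)[:1]])
```

```text
t 10.05 stand [-0.0026  0.1535  0.3136] move cm [11.71 -4.78  1.35] turn -0.011 F(stand) [-0.6, 0.6, -0.4] w 0.0339 g 0.0 q6 -0.17
scene clamp_hub [(array([0.0018, 0.0669, 0.2302]), 0.73)]
scene clamp_tip [(array([0.0492, 0.0742, 0.2251]), 0.53)]
side clamp_hub [(array([-2.000e-04,  6.560e-02,  2.243e-01]), 0.74)]
side clamp_tip [(array([0.0537, 0.0757, 0.2221]), 0.65)]
wrist clamp_hub [(array([-0.0015,  0.0671,  0.2262]), 0.78)]
wrist clamp_tip [(array([0.0533, 0.0733, 0.2236]), 0.55)]
```

Hub is at (0,.0665) and the tip at (.053,.075) in the stand frame, so θ ≈ 1.4 as expected. I'll move to the column side of the handle and go down.

{"method": "servo_tool", "body": {
  "rows": [
    [[4,-1.6,0.5],0,0],
    [[8,-3.3,1],0,0],
    [[11.7,-4.8,1.3],0,0],
    [[11.7,-4.8,1.3],0,0],
    [[11.7,-4.8,1.3],0,0]
  ]
}}

```text
time: 11.0
tcp_pos: [0.5689, -0.1224, 0.3]
tool_rot: [0.746, -0.666, -0.001, 0.0]
force: [-0.0, 0.1, 0.6]
width: -0.0001
gripper_force: 0.0
```

Run:
```python
from h import *
im=ctrl.read_camera("wrist");cv2.imwrite("pics/w3.png",im[:,:,::-1])
go(.044,.036,.238)
```

```text
t 11.05 stand [0.0443 0.0359 0.3007] move cm [-0.01  0.03  6.27] turn -0.011 F(stand) [0.0, 0.4, 0.5] w -0.0003 g 0.0 q6 0.06
```

View pics/w3.png

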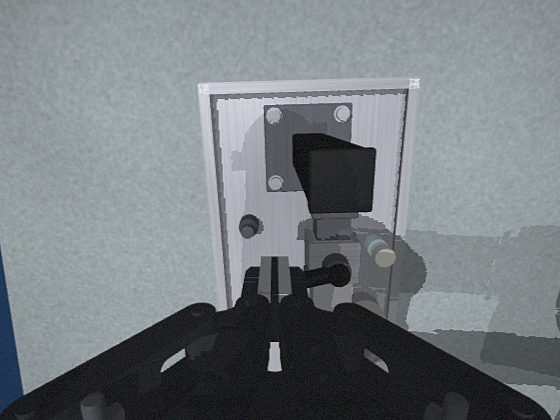

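The closed fingers at (274,275) stand to the side of the column and on its side of the lever, whose hub is at (338,270). I'll go down and start pushing.

{"method": "servo_tool", "body": {
  "rows": [
    [[0,0,3],0,0],
    [[0,0,5.5],0,0],
    [[0,0,6.2],0,0],
    [[0,0,6.2],0,0],
    [[-1,0,6.2],0,0]
  ]
}}

```text
time: 11.55
tcp_pos: [0.5681, -0.1118, 0.2406]
tool_rot: [0.746, -0.665, 0.001, -0.0]
force: [0.3, -0.2, 0.2]
width: -0.0
gripper_force: 0.0
```

{"method": "servo_tool", "body": {
  "rows": [
    [[-0.4,-0.1,0],0,0],
    [[-0.8,-0.2,0],0,0],
    [[-1.2,-0.3,0],0,0],
    [[-1.6,-0.3,0],0,0],
    [[-2,-0.3,0],0,0]
  ]
}}

```text
time: 12.05
tcp_pos: [0.5684, -0.0918, 0.2394]
tool_rot: [0.746, -0.665, 0.001, 0.0]
force: [-0.6, -3.7, 2.0]
width: 0.0002
gripper_force: 1.6
```

Run:
```python
from h import *
go(.0437,.0875,.238)
```

```text
t 12.05 stand [0.0478 0.0655 0.2394] move cm [-2.2   0.43  0.14] turn -0.011 F(stand) [-1.0, -3.6, 2.0] w 0.0002 g 1.6 q6 0.0
```

It is in contact and turning at about 4 N. I'll follow the arc.

{"method": "servo_tool", "body": {
  "rows": [
    [[-0.5,0,0.1],0,0],
    [[-1,0.1,0.1],0,0],
    [[-1.5,0.2,0.1],0,0],
    [[-1.9,0.35,0.1],0,0],
    [[-2.3,0.5,0.1],0,0]
  ]
}}

```text
time: 12.55
tcp_pos: [0.5607, -0.0688, 0.238]
tool_rot: [0.747, -0.665, 0.0, -0.0]
force: [1.9, -3.7, 0.9]
width: -0.0001
gripper_force: 1.7
```

Run:
```python
from h import *
go(.0346,.0997,.238)
```

```text
t 12.55 stand [0.043  0.0893 0.238 ] move cm [-1.03  0.85 -0.01] turn -0.01 F(stand) [1.4, -3.9, 0.9] w -0.0001 g 1.7 q6 -0.04
```

{"method": "servo_tool", "body": {
  "rows": [
    [[-0.3,0.2,0],0,0],
    [[-0.6,0.4,0],0,0],
    [[-0.9,0.7,0],0,0],
    [[-1.1,1.0,0],0,0],
    [[-1.3,1.3,0],0,0]
  ]
}}

```text
time: 13.05
tcp_pos: [0.5462, -0.0574, 0.238]
tool_rot: [0.747, -0.665, 0.0, -0.0]
force: [2.1, -2.4, 2.8]
width: 0.0001
gripper_force: 1.6
```

Run:
```python
from h import *
go(.0205,.1085,.238)
```

```text
t 13.05 stand [0.03   0.1024 0.238 ] move cm [-0.6   0.96 -0.  ] turn -0.01 F(stand) [1.8, -2.6, 2.8] w 0.0001 g 1.6 q6 -0.06
```

{"method": "servo_tool", "body": {
  "rows": [
    [[-0.2,0.25,0],0,0],
    [[-0.3,0.5,0],0,0],
    [[-0.4,0.7,0],0,0],
    [[-0.4,0.9,0],0,0],
    [[-0.4,1.0,0],0,0]
  ]
}}

```text
time: 13.55
tcp_pos: [0.536, -0.0544, 0.238]
tool_rot: [0.747, -0.665, -0.0, -0.001]
force: [3.4, 2.2, 1.6]
width: 0.0002
gripper_force: 1.9
```

Run:
```python
from h import *
go(.0205,.1085,.238)
for c in ["scene","side"]:
  ctrl.read_camera(c)
  for q in ["clamp_hub","clamp_tip"]: print(c,q,[(stand(a['xyz']).round(4),round(a['score'],2)) for a in ctrl.tip_of(q,c)[:1]])
```

```text
t 13.55 stand [0.0203 0.1067 0.238 ] move cm [-0.18 -0.02  0.  ] turn -0.01 F(stand) [3.6, 1.7, 1.6] w 0.0002 g 1.9 q6 -0.07
scene clamp_hub [(array([1.000e-04, 6.670e-02, 2.286e-01]), 0.73)]
scene clamp_tip [(array([-0.0019,  0.1188,  0.226 ]), 0.59)]
side clamp_hub [(array([-0.004 ,  0.0672,  0.2265]), 0.78)]
side clamp_tip [(array([0.0018, 0.125 , 0.2223]), 0.74)]
```

Nearly shut. I'll press on gently to the stop.

{"method": "servo_tool", "body": {
  "rows": [
    [[0,0.08,0],0,0],
    [[0,0.16,0],0,0],
    [[0,0.24,0],0,0],
    [[0,0.32,0],0,0],
    [[0,0.4,0],0,0]
  ]
}}

```text
time: 14.35
tcp_pos: [0.5334, -0.0549, 0.238]
tool_rot: [0.747, -0.665, 0.001, -0.002]
force: [9.9, 2.4, -0.9]
width: -0.0
gripper_force: 4.4
```

Run:
```python
from h import *
go(.0205,.1085,.238)
```

```text
t 14.35 stand [0.0176 0.1065 0.238 ] move cm [-0.2  -0.29  0.01] turn -0.01 F(stand) [10.1, 1.1, -0.9] w -0.0 g 4.4 q6 -0.07
```

{"method": "servo_tool", "body": {
  "rows": [
    [[0,0.1,0],0,0],
    [[0,0.2,0],0,0],
    [[0,0.2,0],0,0],
    [[0,0.2,0],0,0],
    [[0,0.2,0],0,0]
  ]
}}

```text
time: 14.85
tcp_pos: [0.5331, -0.0549, 0.2382]
tool_rot: [0.747, -0.665, 0.002, -0.003]
force: [13.9, 2.0, -2.9]
width: 0.0001
gripper_force: 5.8
```

{"method": "servo_tool", "body": {
  "rows": [
    [[0,-0.4,0],0,0],
    [[0,-1,0],0,0],
    [[0,-2,-1],0,0],
    [[0,-3,-5],0,0],
    [[-1,-4,-8],0,0]
  ]
}}

```text
time: 15.35
tcp_pos: [0.5678, -0.0424, 0.3186]
tool_rot: [0.746, -0.666, -0.001, 0.002]
force: [0.3, 0.8, 0.5]
width: -0.0001
gripper_force: 0.0
```

{"method": "servo_tool", "body": {
  "rows": [
    [[-3,-1,-3],0,0],
    [[-6,-2,-5],0,0],
    [[-8,-2,-5],0,0],
    [[-8,-2,-5],0,0],
    [[-8,-2,-5],0,0]
  ]
}}

```text
time: 15.85
tcp_pos: [0.5786, 0.0405, 0.3669]
tool_rot: [0.747, -0.665, -0.001, 0.002]
force: [0.7, 1.2, 0.1]
width: 0.0002
gripper_force: 0.0
```

Run:
```python
from h import *
go(.0205,.1085,.238)
im=ctrl.read_camera("wrist");a=ctrl.read_camera("scene")
for c in ["scene","wrist"]:
  for q in ["clamp_hub","clamp_tip"]: print(c,q,[(stand(a_['xyz']).round(4),round(a_['score'],2)) for a_ in ctrl.tip_of(q,c)[:1]])
b=cv2.resize(a[130:240,210:430],(800,400),interpolation=cv2.INTER_CUBIC);w=cv2.resize(im[:300,120:520],(266,200))
cv2.imwrite("pics/fin.png",np.vstack([b,np.pad(w,((0,0),(0,534),(0,0)))])[:,:,::-1])
```

```text
t 15.85 stand [0.0744 0.1955 0.3669] move cm [ 8.74  5.26 12.91] turn -0.01 F(stand) [0.9, 1.1, 0.1] w 0.0002 g 0.0 q6 -0.22
scene clamp_hub [(array([-0.0007,  0.0672,  0.2269]), 0.86)]
scene clamp_tip [(array([-0.0075,  0.1214,  0.2244]), 0.66)]
wrist clamp_hub [(array([-0.0018,  0.0699,  0.2254]), 0.97)]
wrist clamp_tip [(array([2.000e-04, 1.180e-01, 2.253e-01]), 0.95)]
```

View pics/fin.png

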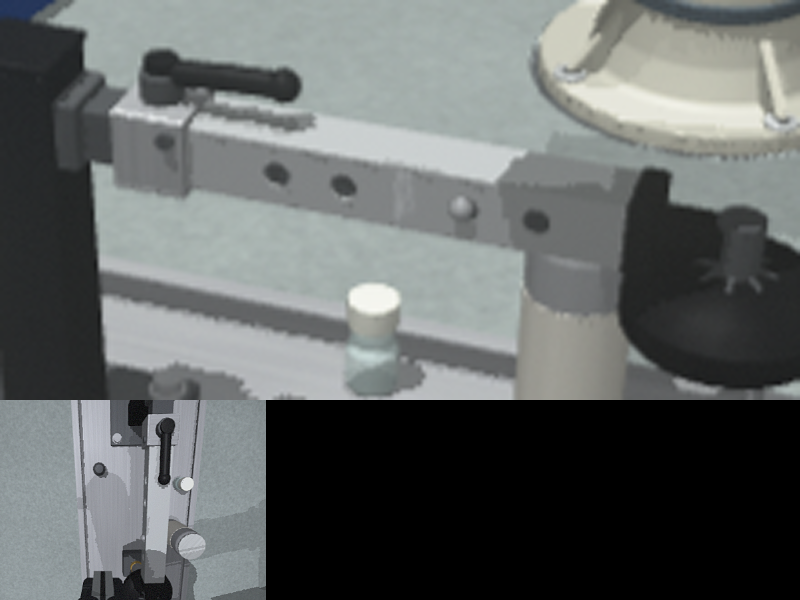

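The lever lies along the arm, from (160,75) to (285,83), and reached its stop, where the force rose while the motion ended. The button stands out at (462,207), the robot touches nothing and the things in the tray are where they were.

```bash
python3 -c "
from bench import ctrl
print(ctrl.job_done())"
```

```text
the job is handed in; nothing more can be done
None
```

The job is handed in, with no verdict shown: the sleeve sits about 52 mm in with the button sprung out in the next hole, the clamp lever is shut against its stop, and the things in the tray were not touched.

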